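# Unpack a returned hand stamp and show its face to the inspection camera

### The job

The wooden hand stamp has come back from the engraver in its carton and its printing face has to be photographed. First take the two crumpled balls of packing paper that crowd its handle out of the carton and drop them in the small desk bin while the stamp still stands in its socket; then draw the stamp out and hold its round printing face in front of the inspection camera, centred on the lens, square to it and 10 cm away, with the handle pointing away from the camera. The job finishes while you are holding the stamp there, still and in the air; do not bump the camera or push the other things on the desk about.

Things in the scene. Friction and masses are not known exactly. Their poses are not given: they have to be found in the camera images.
- stamp_center (a point): Round wooden hand stamp, 76 mm tall, standing in the carton: foot 38 mm across (lowest 14 mm), waist, rounded handle knob 35 mm across 60 to 68 mm above its printing face, domed on top; 58 to 102 g. Grip the knob from above (the sides count as straight from foot to knob). This point is on its axis, half-way up, 38 mm above the printing face. Its z axis runs from printing face to handle.
- stamp_die (a point): Centre of the stamp's flat round printing face (its underside). z axis along the stamp towards the handle.
- carton_socket (a point): Centre of the socket floor, 3 mm above the desk, in a low open carton (fixed; 126 mm along its x, 190 mm along its y, walls 44 mm high, 3 mm thick). A grey insert fills the carton, its top 22 mm above this point, with one round hole 41 mm across in the middle where the stamp stands. Axes are the carton's, z up. The stamp clears the insert when raised 22 mm, the walls when raised 41 mm.
- paper_1_center (a point): Centre of a crumpled ball of white packing paper, firm, about 47 mm across and 44 mm high, 15 g, with a flat on its underside 21 mm below this point. It starts on the carton's insert close to the stamp, at the carton's +y end.
- paper_2_center (a point): Centre of the second crumpled ball of packing paper, like the first, at the carton's -y end.
- bin_in (a point): Centre of the inner floor of the small round desk waste bin (fixed; grey, 110 mm high, inside 118 mm across at the floor and 154 mm at the rim, which is 106 mm above this point). Obstacles farther left: a big grey viewer box, 257 mm high, from 0.55 m ahead of the robot and 0.34 m to its left, and a chrome stand with low legs whose tubes lean up beside that box. Pass over or in front of them.
- camera_focus (a point): Point in the air where the printing face must be: on the inspection camera's axis, 100 mm in front of its lens, 200 mm above the desk. z axis along the line of sight, from the lens outwards, 55 degrees above the horizontal, roughly towards the robot; the stamp held right has its own z axis the same way, so it leans 35 degrees. The picture is good within 15 mm and about 10 degrees.
- camera_lens (a point): Centre of the lens of the inspection camera, 118 mm above the desk, at the upper end of a black barrel 37 mm across and 87 mm long. z axis outwards along the line of sight. The barrel sits on a fixed stand: round foot 100 mm across, centred 23 mm behind the lens as seen from above, and a thin post beside the barrel, 122 mm high.
- ink_tin: Closed flat ink pad tin, 71 x 110 x 16 mm, loose bystander; origin under its centre. Leave it where it is.
- self_ink_stamp: Self-inking stamp with a box-shaped cap, 40 x 54 x 84 mm, loose bystander; origin under its centre. Leave it where it is.
- blower: Black rubber dust blower, pear-shaped with a nozzle on top, 45 mm across and 80 mm high, loose bystander; origin under its centre. Leave it where it is.
Not all that is in view belongs to the job. Several things look just like the part that bears stamp_center: the one meant starts farthest to the robot's left. Leave any blue look-alike of the part that bears paper_1_center alone.

How it is judged:
On the way, in this order (a step that is already met when the one before it is completed fails the run):
1. both paper balls lie in the bin, let go, while the stamp still stands in its socket (horizontal distance between each of paper_1_center, paper_2_center and bin_in below 0.065 m and z of each of paper_1_center, paper_2_center in the frame of bin_in below 0.09 m and contact force between each of paper_1, paper_2 and the fingers below 0.05 N and distance between stamp_die and carton_socket below 0.008 m), for 0.2 s.
2. the stamp has been drawn out, clear of the carton (z of stamp_die in the frame of carton_socket above 0.045 m), for 0.1 s.
At the end, for the whole second after the job is handed in: Both paper balls lie in the bin, below its rim. The stamp is held by the fingers alone, still, its printing face centred within 15 mm of the point 100 mm in front of the lens, its axis within 0.18 rad of the line of sight, handle away from the camera (horizontal distance between each of paper_1_center, paper_2_center and bin_in below 0.065 m and z of each of paper_1_center, paper_2_center in the frame of bin_in below 0.09 m and contact force between each of paper_1, paper_2 and the fingers below 0.05 N and distance between stamp_die and camera_focus below 0.015 m and angle between the z axis of stamp_die and the z axis of camera_focus, either way round below 0.18 rad and angle between stamp_die's own z axis and vertical below 1 rad and contact force between stamp and the fingers above 1 N and contact force between stamp and inspection_camera below 0.05 N and height (world z) of stamp_die above 0.15 m and linear speed of stamp below 0.02 m/s); the arm keeps its last pose, push and grip.
It fails at once if the camera or its stand is bumped (contact force between inspection_camera and anything else above 1 N).
It fails at once if the ink tin, self-inking stamp or blower is pushed more than 20 mm (distance of any of ink_tin, self_ink_stamp, blower from where it was at the start of the episode above 0.02 m).
It also fails if it takes over 59 s, if anything falls off the work surface, if the arm or the gripper's body presses on something with over 40 N, if the wrist force passes 120 N, or if a joint passes its speed limit or range.

### The arm

A 6-joint arm with a two-finger parallel gripper is mounted at the origin on the work surface; the furniture and walls round the work are solid. World frame = base frame: x ahead of the robot, y to its left, z up, the work surface at z = 0. Lengths are in m, angles in rad, forces in N, time in s.
With the tool pointing down it reaches from about 0.375 to 0.9 m from the base axis. Payload 3.1 kg.
Tool frame: the origin (TCP) lies at the very end of the fingers, on their centre line; the grasp point (between the pads) lies 19 mm behind it; z points along the fingers, y is the line along which they close (so a half turn about z gives the same grasp; the last joint's range is limited). The gripper opens to 87 mm and grips with 3 to 60 N. Pads are 19 mm wide; open, the fingers measure 117 mm over their backs; the gripper's body (75 mm by 190 mm) begins 51 mm behind the grasp point.
Start: joints at [1.077, 0.527, 1.433, -0, 1.181, -0.178], TCP at [0.193, 0.594, 0.223] pointing down, gripper open.
Joint ranges: [-3.08, 3.08], [-0.75, 2.2], [0.22, 2.44], [-1.43, 4.57], [0, 2.65], [-2.85, 2.85]. Speed limits (rad/s): [2.79, 2.79, 3.14, 3.14, 3.14, 3.14].

### API

Orientations are given as a unit quaternion [x, y, z, w].
In Python, from rig import robot gives the robot as it stands. The module is installed in compiled form; this text tells all that it offers.
- The arm moves only by the tool servo_tool, never from a script. Its argument "rows" is one flat list of numbers, 5 for each row, row after row: the closure, from -1 (fully open) to 1 (shut), so that 0 is half open, then the shift along the tool's x, y, z in m, then the turn about the tool's z in degrees. A call has 1 to 5 rows; each row shifts and turns the commanded pose from where the row before left it, along the tool's axes as they then stand; what a row does not reach is not made up. A row lasts 1/12 s, in which the tool goes at most 41.7 mm and 7.16 degrees, less where a joint would pass 70% of its speed; a pose out of reach is approached as far as the arm can. A call with a gripper value outside its range is refused whole. The fingers move at their own pace and stop on an object; "newtons" is the grip in N (left out, the last holds). Time passes only in rows, so rows that do not move let the fingers close. It gives the time, the measured TCP pose, the force, the opening and the grip force at its end, in the units of the state.
- robot.get_obs(): the state, without advancing time (a new reading comes with each control period).
- robot.camera(name): name is "scene" or "top" or "wrist"; returns a dict with "pixels" (480x640x3 uint8, red, green, blue), "intrinsics" (3x3 intrinsics, pixels), "rvec" (rotation vector, rad) and "tvec" (3), from world to camera coordinates, as OpenCV has them; the wrist camera has in their place "mount" (4x4, takes a point from camera to tool coordinates, whose origin is the TCP and whose axes are the flange's). Camera axes: x right, y down, z forward; pixel columns grow to the right and rows downward; lengths in m; the calibration is good to about 2 mm. A picture is of the moment at which its call begins: read the wrist's pose just before it. There is no depth.
- robot.hand_in(): hands the job in; it is judged then, once.
Trained networks look in a picture, given as the dict that the camera call returned (one of the last four; its "shot" number tells which), for a name from the list of things; names that differ only in an ending like _2 or _b are one class to them, and where a whole thing is asked for, a point or a joint stands for the part that bears it (a point fixed in the world has none). Each returns a list of dicts, best first, with "score" (0 to 1); they miss things now and then, are a little off and sometimes report something else, mostly with a low value. They report only what shows in the picture. A call takes as long as a camera call. They do not tell look-alikes from the thing itself.
- robot.spot_in(picture, query): "at" ([x, y, z] in m, in world coordinates, good to about 4 mm: the middle of the surface that is visible of it).
- robot.outline_of(picture, query): "region" (480x640 bool, what is visible of it).
- robot.place_of(picture, query): "at" ([x, y, z] in m, in world coordinates, good to about 4 mm: a listed point, or the origin of a listed thing).
The state is a dict: "time": time; "q": joint angles; "joint_velocities": joint speeds; "joint_torque": joint torques, N m; "position": TCP position; "tool_rot": TCP orientation; "ft_force": force on the tool from outside, world axes, zero at the start; "moment": the same for the moment, N m; "grip_width": finger opening in m; "grip_force": force on a finger pad.
Only numpy, scipy, OpenCV 4.12 (cv2) and the standard library are available. Lean on these libraries where they do the work, as an engineer would, in place of code of your own. Each camera call takes 0.05 s, during which the arm holds its last target. There are 200 camera calls.

## Working session

There is one attempt and no reset: what is moved stays moved. The work goes in short steps, Python scripts to look and compute and a tool call to move; the robot and the scene stay as the last step left them, time stands still between calls to the robot, and variables do not carry over. Pictures are saved under pics/ and viewed, at most 10 in all, crops included, and the job is handed in when it is done.

Besides the shell and the picture viewer there is one more tool, called after "Emit:" as a command line: name --argument value ..., lists and objects as JSON in quotes. servo_tool: Moves the arm, as the interface text tells. Its arguments: {"type":"object","properties":{"rows":{"type":"array","items":{"type":"number"}},"newtons":{"type":"number"}},"required":["rows"]}

```bash
mkdir -p pics
cat > h.py <<'E'
import numpy as np, cv2
from rig import robot
from scipy.spatial.transform import Rotation as R
def save(c,n): cv2.imwrite('pics/%s.png'%n, c['pixels'][:,:,::-1])
def P(c,o=None):
    if 'mount' in c:
        T=np.eye(4);T[:3,:3]=R.from_quat(o['tool_rot']).as_matrix();T[:3,3]=o['position']
        M=np.linalg.inv(T@np.array(c['mount']));return np.array(c['intrinsics'])@M[:3]
    M=np.c_[cv2.Rodrigues(np.array(c['rvec'],float))[0],np.ravel(c['tvec'])];return np.array(c['intrinsics'])@M
def px(Pm,X): u=Pm@np.r_[X,1];return u[:2]/u[2]
def onz(Pm,uv,z):
    A=Pm[:,:3];c=-np.linalg.solve(A,Pm[:,3]);d=np.linalg.solve(A,np.r_[uv,1]);return c+d*(z-c[2])/d[2]
E
python3 - <<'E'
from h import *
np.set_printoptions(precision=4,suppress=True)
o=robot.get_obs();print(o['position'],o['tool_rot'],o['time'],o['grip_width'],o['ft_force'])
print(R.from_quat(o['tool_rot']).as_matrix())
for n in ['scene','top']:
    c=robot.camera(n);save(c,n+'0')
    for q in ['stamp_center','stamp_die','carton_socket','paper_1_center','bin_in','camera_focus','camera_lens','ink_tin','self_ink_stamp','blower']:
        print(n,q,[(np.round(r['at'],3).tolist(),round(r['score'],2),px(P(c),r['at']).astype(int).tolist()) for r in robot.place_of(c,q)[:5]])
E
```

```text
[0.1931 0.5936 0.2216] [ 0.1568  0.9876 -0.001  -0.0003] 0.0 0.08700269235170012 [ 0.4173 -0.5429  0.017 ]
[[-0.9509  0.3096 -0.001 ]
 [ 0.3096  0.9509 -0.0019]
 [ 0.0004 -0.0022 -1.    ]]
scene stamp_center [([0.484, 0.013, 0.046], 0.71, [283, 257]), ([0.472, -0.203, 0.037], 0.68, [355, 302]), ([0.346, -0.16, 0.038], 0.66, [308, 331]), ([0.496, -0.035, 0.041], 0.58, [302, 263])]
scene stamp_die [([0.471, -0.199, -0.004], 0.91, [352, 312]), ([0.494, -0.033, 0.006], 0.76, [301, 273]), ([0.35, -0.163, -0.002], 0.75, [310, 340])]
scene carton_socket [([0.493, -0.03, 0.008], 0.62, [300, 272])]
scene paper_1_center [([0.486, 0.016, 0.047], 0.84, [282, 255]), ([0.357, -0.008, 0.021], 0.71, [258, 301])]
scene bin_in [([0.438, 0.223, 0.002], 0.84, [208, 245])]
scene camera_focus [([0.58, -0.272, 0.202], 0.75, [411, 236]), ([0.394, -0.252, -0.004], 0.47, [354, 346])]
scene camera_lens [([0.496, -0.032, 0.005], 0.68, [301, 272])]
scene ink_tin [([0.726, -0.103, 0.005], 0.78, [374, 228]), ([0.494, -0.031, 0.043], 0.36, [300, 262]), ([0.583, -0.273, 0.202], 0.19, [412, 236])]
scene self_ink_stam
[... 479 characters left out ...]
008], 0.7, [315, 256])]
top paper_1_center [([0.485, 0.014, 0.044], 0.59, [297, 258]), ([0.357, -0.006, 0.021], 0.56, [306, 306]), ([0.725, -0.106, 0.001], 0.32, [340, 174]), ([0.581, -0.272, 0.198], 0.2, [414, 210]), ([0.493, -0.032, 0.002], 0.18, [315, 256])]
top bin_in [([0.436, 0.22, 0.007], 0.73, [223, 278])]
top camera_focus [([0.583, -0.273, 0.198], 0.78, [414, 209]), ([0.493, -0.034, 0.005], 0.75, [315, 256])]
top camera_lens [([0.639, -0.283, 0.114], 0.79, [411, 194])]
top ink_tin [([0.728, -0.1, 0.003], 0.85, [338, 173])]
top self_ink_stamp [([0.563, -0.431, -0.004], 0.72, [457, 230]), ([0.482, 0.015, 0.042], 0.65, [297, 259])]
top blower [([0.399, -0.249, 0.003], 0.7, [394, 289])]
```

Run:
```python
import cv2
a=cv2.imread('pics/top0.png')[130:350,170:500];cv2.imwrite('pics/topc.png',cv2.resize(a,None,fx=2.4,fy=2.4,interpolation=2))
```

```text
(no output)
```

View pics/scene0.png

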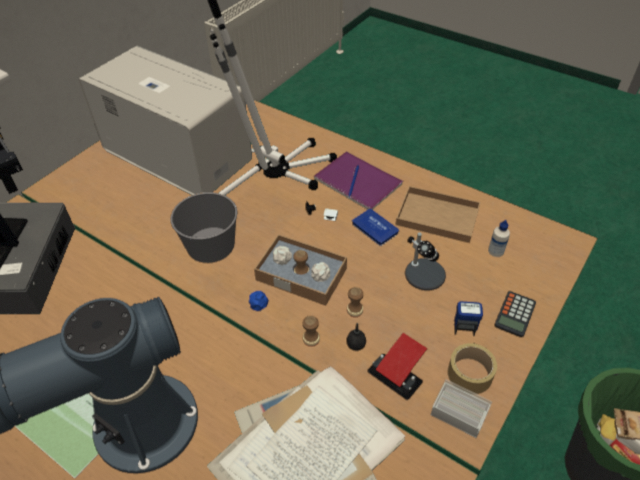

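View pics/topc.png

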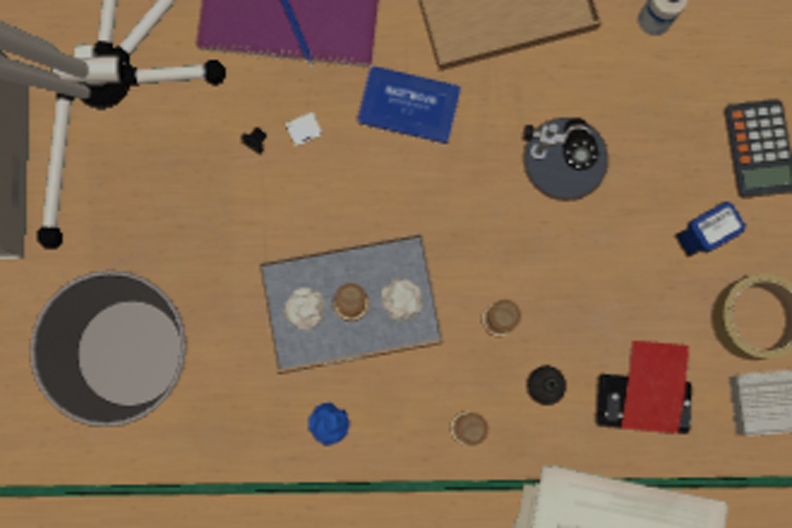

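The scene view shows the carton at about (300,268), with the stamp between two white balls. The bin is at (205,228), the inspection camera at (425,262) and the blue decoy ball at (258,300). The top crop shows the carton turned about 10°, with ball 1 at crop pixel (304,308), the stamp at (350,300) and ball 2 at (402,298).

```bash
cat >> h.py <<'E'
def plan(xyz,head,n,clo,o=None,nt=None):
    """rows from the present pose to xyz, tool-y heading (deg, mod 180) in n rows"""
    o=o or robot.get_obs();p=np.array(o['position']);M=R.from_quat(o['tool_rot']).as_matrix()
    h=np.degrees(np.arctan2(M[1,1],M[0,1]));dt=-((head-h+90)%180-90)
    d=(np.array(xyz)-p)/n;step=np.clip(dt/(nt or n),-7,7);done=0
    print('pos',np.round(p,4),'head',round(h,1),'turn',round(dt,1),'width',round(o['grip_width'],4),'t',round(o['time'],2))
    out=[]
    for k in range(n):
        s=M.T@d;t=np.clip(dt-done,-abs(step),abs(step));done+=t
        out.append([clo]+[round(float(v),3) for v in s]+[round(float(t),1)])
        M=M@R.from_euler('z',round(float(t),1),degrees=True).as_matrix()
    for i in range(0,n,5): print(sum(out[i:i+5],[]))
E
python3 - <<'E'
from h import *
c=robot.camera('top');Pm=P(c)
for uv,z in [((296.7,258.3),.055),((337.5,254.2),.055)]: print(onz(Pm,uv,z))
k=np.array([[262,265],[421,236],[441,342],[281,372]])/2.4+[170,130]
w=np.array([onz(Pm,u,.044) for u in k]);print(w.round(3),w.mean(0));print(np.degrees(np.arctan2(*(w[0]-w[1])[1::-1])),np.degrees(np.arctan2(*(w[0]-w[3])[1::-1])))
for r in robot.spot_in(c,'paper_2_center'): print(r['at'],r['score'])
plan([.44,-.03,.30],12,16,-1,nt=11)
E
```

```text
[0.48380883 0.01602806 0.055     ]
[ 0.49334377 -0.09235814  0.055     ]
[[ 0.534  0.064  0.044]
 [ 0.564 -0.115  0.044]
 [ 0.445 -0.135  0.044]
 [ 0.414  0.043  0.044]] [ 0.48926378 -0.03603114  0.044     ]
99.70399099776961 10.035528707440786
[0.4898, -0.088, 0.061] 0.69
pos [0.1935 0.5943 0.2226] head 72.0 turn 60.0 width 0.0871 t 1.2
[-1, -0.027, -0.032, -0.005, 5.5, -1, -0.03, -0.03, -0.005, 5.5, -1, -0.032, -0.027, -0.005, 5.5, -1, -0.035, -0.023, -0.005, 5.5, -1, -0.037, -0.02, -0.005, 5.5]
[-1, -0.039, -0.016, -0.005, 5.5, -1, -0.04, -0.013, -0.005, 5.5, -1, -0.041, -0.009, -0.005, 5.5, -1, -0.042, -0.005, -0.005, 5.5, -1, -0.042, -0.001, -0.005, 5.5]
[-1, -0.042, 0.003, -0.005, 5.5, -1, -0.041, 0.007, -0.005, 0.0, -1, -0.041, 0.007, -0.005, 0.0, -1, -0.041, 0.007, -0.005, 0.0, -1, -0.041, 0.007, -0.005, 0.0]
[-1, -0.041, 0.007, -0.005, 0.0]
```

Emit:
servo_tool --rows '[-1,-0.027,-0.032,-0.005,5.5,-1,-0.03,-0.03,-0.005,5.5,-1,-0.032,-0.027,-0.005,5.5,-1,-0.035,-0.023,-0.005,5.5,-1,-0.037,-0.02,-0.005,5.5]'

```text
time: 1.62
position: [0.27, 0.4004, 0.2475]
tool_rot: [0.389, 0.921, 0.0, 0.0]
ft_force: [1.1, 0.1, 0.9]
grip_width: 0.0873
grip_force: 0.0
```

Emit:
servo_tool --rows '[-1,-0.039,-0.016,-0.005,5.5,-1,-0.04,-0.013,-0.005,5.5,-1,-0.041,-0.009,-0.005,5.5,-1,-0.041,-0.005,-0.005,5.5,-1,-0.041,-0.001,-0.005,5.5]'

```text
time: 2.03
position: [0.3448, 0.2078, 0.2725]
tool_rot: [0.597, 0.802, 0.0, 0.0]
ft_force: [0.9, -0.2, -0.4]
grip_width: 0.087
grip_force: 0.0
```

Emit:
servo_tool --rows '[-1,-0.041,0.003,-0.005,5.5,-1,-0.041,0.007,-0.005,0,-1,-0.041,0.007,-0.005,0,-1,-0.041,0.007,-0.005,0,-1,-0.02,0.003,0,0]'

```text
time: 2.45
position: [0.4138, 0.0323, 0.2933]
tool_rot: [0.634, 0.773, 0.001, 0.003]
ft_force: [1.1, 0.7, -0.1]
grip_width: 0.0868
grip_force: 0.0
```

Run:
```python
from h import *
np.set_printoptions(precision=4,suppress=True)
o=robot.get_obs();c=robot.camera('wrist');save(c,'w1');Pm=P(c,o)
print(np.array(c['mount']))
for q in ['stamp_center','carton_socket','paper_1_center','bin_in']:
    print(q,[(np.round(r['at'],3).tolist(),round(r['score'],2),px(Pm,r['at']).astype(int).tolist()) for r in robot.place_of(c,q)[:5]])
plan([.484,.016,.10],10,5,-.4)
```

```text
[[-0.0001 -0.9674 -0.2531  0.068 ]
 [ 1.     -0.0001 -0.0003  0.0003]
 [ 0.0003 -0.2531  0.9674 -0.1627]
 [ 0.      0.      0.      1.    ]]
stamp_center [([0.354, -0.16, 0.037], 0.77, [248, 333]), ([0.495, -0.033, 0.041], 0.67, [373, 266])]
carton_socket [([0.496, -0.04, 0.0], 0.68, [367, 261])]
paper_1_center [([0.36, -0.012, 0.02], 0.94, [272, 226]), ([0.483, 0.015, 0.043], 0.86, [373, 229])]
bin_in [([0.442, 0.22, 0.002], 0.94, [374, 49])]
pos [0.4103 0.0371 0.2916] head 11.5 turn 1.5 width 0.0869 t 2.7
[-0.4, -0.007, 0.014, 0.038, 0.3, -0.4, -0.007, 0.014, 0.038, 0.3, -0.4, -0.007, 0.014, 0.038, 0.3, -0.4, -0.007, 0.014, 0.038, 0.3, -0.4, -0.007, 0.014, 0.038, 0.3]
```

View pics/w1.png

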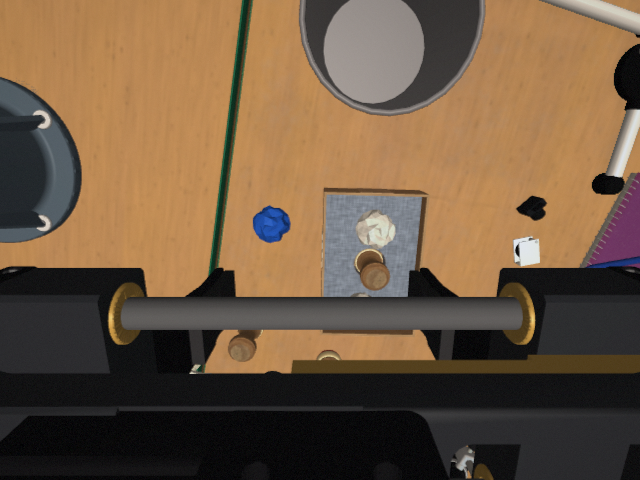

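The wrist view shows ball 1 at (376,229), the stamp at (372,270) and the blue decoy at (271,224), with the bin at the top near (390,50). I'll descend on ball 1.

Emit:
servo_tool --rows '[-0.4,-0.007,0.014,0.038,0.5,-0.4,-0.007,0.014,0.038,0.5,-0.4,-0.007,0.014,0.038,0.5,-0.4,-0.007,0.014,0.038,0,-0.4,-0.007,0.014,0.038,0]' --newtons 8

```text
time: 3.12
position: [0.4863, 0.0167, 0.1004]
tool_rot: [0.642, 0.767, 0.0, 0.0]
ft_force: [1.0, 0.3, 0.5]
grip_width: 0.0643
grip_force: 0.0
```

Run:
```python
from h import *
plan([.484,.0155,.033],10,4,-.4)
```

```text
pos [0.4863 0.0167 0.1004] head 10.1 turn 0.1 width 0.0643 t 3.12
[-0.4, -0.0, -0.001, 0.017, 0.0, -0.4, -0.0, -0.001, 0.017, 0.0, -0.4, -0.0, -0.001, 0.017, 0.0, -0.4, -0.0, -0.001, 0.017, 0.0]
```

Emit:
servo_tool --rows '[-0.4,0,-0.001,0.024,0,-0.4,0,-0.001,0.024,0,-0.4,0,0,0.019,0,0.6,0,0,0,0,0.6,0,0,0,0]'

```text
time: 3.53
position: [0.4832, 0.0161, 0.0343]
tool_rot: [0.642, 0.767, -0.001, -0.001]
ft_force: [0.4, 0.8, 0.4]
grip_width: 0.054
grip_force: 0.0
```

Emit:
servo_tool --rows '[0.6,0,0,0,0,0.6,0,0,-0.01,0,0.6,0,0,-0.03,0]'

```text
time: 3.78
position: [0.4827, 0.0151, 0.0744]
tool_rot: [0.643, 0.766, -0.001, -0.002]
ft_force: [0.2, 0.5, 0.5]
grip_width: 0.0461
grip_force: 8.0
```

Run:
```python
from h import *
plan([.484,.04,.19],10,4,.6)
plan([.44,.20,.21],10,6,.6)
```

```text
pos [0.4827 0.0151 0.0744] head 10.0 turn -0.0 width 0.0461 t 3.78
[0.6, 0.006, 0.001, -0.029, -0.0, 0.6, 0.006, 0.001, -0.029, -0.0, 0.6, 0.006, 0.001, -0.029, -0.0, 0.6, 0.006, 0.001, -0.029, -0.0]
pos [0.4827 0.0151 0.0744] head 10.0 turn -0.0 width 0.0461 t 3.78
[0.6, 0.032, -0.002, -0.023, -0.0, 0.6, 0.032, -0.002, -0.023, -0.0, 0.6, 0.032, -0.002, -0.023, -0.0, 0.6, 0.032, -0.002, -0.023, -0.0, 0.6, 0.032, -0.002, -0.023, -0.0]
[0.6, 0.032, -0.002, -0.023, -0.0]
```

Emit:
servo_tool --rows '[0.6,0,0,-0.035,0,0.6,0.01,0,-0.04,0,0.6,0.04,-0.002,-0.03,0,0.6,0.04,-0.002,0,0,0.6,0.04,-0.002,0,0]'

```text
time: 4.2
position: [0.4591, 0.1361, 0.1795]
tool_rot: [0.644, 0.765, 0.003, 0.003]
ft_force: [0.3, -0.3, -0.5]
grip_width: 0.0457
grip_force: 8.0
```

Emit:
servo_tool --rows '[0.6,0.04,-0.002,0,0,0.6,0.037,0,0,0,0.6,0,0,0.035,0,0.6,0,0,0.035,0,0.6,0,0,0.01,0]'

```text
time: 4.62
position: [0.44, 0.2114, 0.094]
tool_rot: [0.642, 0.767, -0.001, -0.001]
ft_force: [0.0, 0.4, -0.2]
grip_width: 0.046
grip_force: 8.0
```

Emit:
servo_tool --rows '[-0.3,0,0,0,0,-0.4,0,0,0,0,-0.4,0,0,-0.03,0,-0.4,0,0,-0.04,0,-0.4,-0.03,0,-0.03,0]'

```text
time: 5.03
position: [0.448, 0.1842, 0.1987]
tool_rot: [0.642, 0.767, 0.003, 0.001]
ft_force: [1.6, -0.2, 0.6]
grip_width: 0.0601
grip_force: 0.0
```

Run:
```python
from h import *
o=robot.get_obs();c=robot.camera('top');save(c,'t1');Pm=P(c)
print(np.round(o['position'],3),o['grip_width'])
for q in ['stamp_center','carton_socket','paper_1_center']:
    print(q,[(np.round(r['at'],3).tolist(),round(r['score'],2),px(Pm,r['at']).astype(int).tolist()) for r in robot.place_of(c,q)[:6]])
c=robot.camera('scene');Pm=P(c)
print([(np.round(r['at'],3).tolist(),round(r['score'],2),px(Pm,r['at']).astype(int).tolist()) for r in robot.place_of(c,'paper_2_center')[:6]])
cv2.imwrite('pics/t1c.png',np.hstack([cv2.resize(cv2.imread('pics/t1.png')[220:300,190:360],None,fx=2.35,fy=2.35),cv2.resize(c['pixels'][180:310,160:360,::-1],(400,188))]))
plan([.492,-.09,.19],10,7,-.4)
```

```text
[0.448 0.184 0.199] 0.060130306857346986
stamp_center [([0.351, -0.162, 0.041], 0.69, [364, 308]), ([0.491, -0.032, 0.04], 0.55, [315, 255]), ([0.47, -0.198, 0.038], 0.47, [377, 262])]
carton_socket [([0.49, -0.031, 0.005], 0.81, [314, 257]), ([0.492, -0.034, 0.003], 0.57, [315, 256])]
paper_1_center [([0.459, 0.187, 0.028], 0.74, [234, 269]), ([0.356, -0.007, 0.02], 0.49, [306, 306])]
[([0.497, -0.094, 0.046], 0.79, [322, 272])]
pos [0.4466 0.1815 0.1947] head 9.9 turn -0.1 width 0.0613 t 5.33
[-0.4, -0.039, -0.0, 0.001, -0.0, -0.4, -0.039, -0.0, 0.001, -0.0, -0.4, -0.039, -0.0, 0.001, -0.0, -0.4, -0.039, -0.0, 0.001, -0.0, -0.4, -0.039, -0.0, 0.001, -0.0]
[-0.4, -0.039, -0.0, 0.001, -0.0, -0.4, -0.039, -0.0, 0.001, -0.0]
```

View pics/t1c.png

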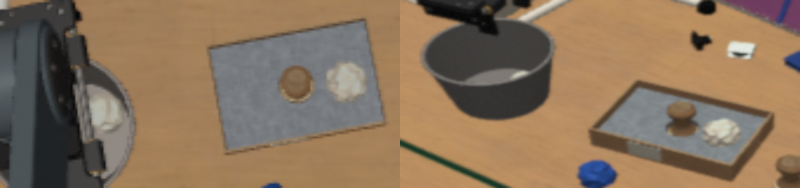

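Ball 1 is in the bin, at crop pixel (103,110). Ball 2 is still at the carton's right end, at (347,82), and the stamp stands at (296,83).

Emit:
servo_tool --rows '[-0.4,-0.04,0,0,0,-0.4,-0.04,0,0,0,-0.4,-0.04,0,0,0,-0.4,-0.04,0,0,0,-0.4,-0.04,0,0,0]'

```text
time: 5.75
position: [0.4808, -0.0162, 0.1931]
tool_rot: [0.643, 0.766, -0.001, -0.002]
ft_force: [0.6, 0.1, -0.3]
grip_width: 0.061
grip_force: 0.0
```

Emit:
servo_tool --rows '[-0.4,-0.04,0,0.01,0,-0.4,-0.038,-0.001,0.015,0,-0.4,0,0,0.03,0,-0.4,0,0,0.03,0,-0.4,0,0,0,0]'

```text
time: 6.17
position: [0.4898, -0.0912, 0.1038]
tool_rot: [0.644, 0.765, -0.002, -0.007]
ft_force: [-0.5, 0.7, -0.6]
grip_width: 0.0608
grip_force: 0.0
```

Run:
```python
from h import *
plan([.494,-.092,.034],10,4,-.4)
```

```text
pos [ 0.4898 -0.0912  0.1038] head 9.9 turn -0.1 width 0.0608 t 6.17
[-0.4, -0.001, 0.001, 0.017, -0.0, -0.4, -0.001, 0.001, 0.017, -0.0, -0.4, -0.001, 0.001, 0.017, -0.0, -0.4, -0.001, 0.001, 0.017, -0.0]
```

Emit:
servo_tool --rows '[-0.4,-0.001,0.002,0.025,0,-0.4,0,0.001,0.025,0,-0.4,0,0,0.02,0,0.6,0,0,0,0,0.6,0,0,0,0]'

```text
time: 6.58
position: [0.4967, -0.0918, 0.0391]
tool_rot: [0.643, 0.766, -0.0, -0.001]
ft_force: [-0.0, 0.1, 0.6]
grip_width: 0.0535
grip_force: 0.0
```

Emit:
servo_tool --rows '[0.6,0,0,0,0,0.6,0,0,-0.02,0,0.6,0,0,-0.04,0,0.6,0,0,-0.04,0,0.6,0,0,-0.04,0]'

```text
time: 7.0
position: [0.4973, -0.0925, 0.1825]
tool_rot: [0.643, 0.766, 0.0, 0.001]
ft_force: [-0.2, 0.0, -0.9]
grip_width: 0.0466
grip_force: 8.0
```

Emit:
servo_tool --rows '[0.6,0.04,-0.001,0,0,0.6,0.04,-0.001,0,0,0.6,0.04,-0.001,0,0,0.6,0.04,-0.001,0,0,0.6,0.04,-0.001,0,0]'

```text
time: 7.42
position: [0.4576, 0.1049, 0.1815]
tool_rot: [0.643, 0.766, 0.001, 0.001]
ft_force: [1.2, 0.4, -0.0]
grip_width: 0.0468
grip_force: 8.0
```

Emit:
servo_tool --rows '[0.6,0.04,-0.001,0,0,0.6,0.04,-0.001,0,0,0.6,0.04,-0.002,0,0,0.6,0.014,-0.002,0.02,0,0.6,0,0,0.04,0]'

```text
time: 7.83
position: [0.432, 0.2392, 0.1244]
tool_rot: [0.641, 0.768, 0.007, 0.004]
ft_force: [0.6, 0.4, -1.6]
grip_width: 0.0464
grip_force: 8.0
```

Emit:
servo_tool --rows '[0.6,0,0,0.03,0,0.6,0,0,0,0,-0.3,0,0,0,0,-0.4,0,0,0,0,-0.4,0,0,-0.03,0]'

```text
time: 8.25
position: [0.4272, 0.2333, 0.1182]
tool_rot: [0.643, 0.766, -0.002, -0.002]
ft_force: [-0.1, -0.1, 0.7]
grip_width: 0.0576
grip_force: 0.0
```

Emit:
servo_tool --rows '[-0.4,0,0,-0.04,0,-0.4,-0.03,0,-0.035,0,-0.4,-0.04,0,0,0,-0.4,-0.04,0,0,0,-0.4,-0.04,0,0,0]'

```text
time: 8.67
position: [0.456, 0.0876, 0.195]
tool_rot: [0.643, 0.766, 0.003, 0.003]
ft_force: [0.6, 1.7, 0.1]
grip_width: 0.0607
grip_force: 0.0
```

Run:
```python
from h import *
a=[]
o=robot.get_obs()
for n in ['top','scene']:
    c=robot.camera(n);Pm=P(c);a.append(c['pixels'][:,:,::-1])
    for q in ['stamp_center','carton_socket','paper_1_center','camera_focus','camera_lens']:
        print(n,q,[(np.round(r['at'],3).tolist(),round(r['score'],2)) for r in robot.place_of(c,q)[:6]])
cv2.imwrite('pics/t2c.png',np.hstack([cv2.resize(a[0][220:300,190:360],None,fx=2.35,fy=2.35),cv2.resize(a[1][180:310,160:360],(400,188))]))
plan([.493,-.033,.19],100,14,-.1)
```

```text
top stamp_center [([0.472, -0.199, 0.036], 0.61), ([0.349, -0.165, 0.041], 0.57), ([0.492, -0.034, 0.038], 0.5)]
top carton_socket [([0.491, -0.033, 0.004], 0.83)]
top paper_1_center [([0.358, -0.008, 0.021], 0.5)]
top camera_focus [([0.583, -0.273, 0.197], 0.6), ([0.728, -0.104, 0.004], 0.44)]
top camera_lens [([0.641, -0.284, 0.118], 0.73)]
scene stamp_center [([0.349, -0.164, 0.035], 0.93), ([0.495, -0.032, 0.042], 0.71), ([0.47, -0.204, 0.038], 0.71), ([0.492, -0.033, 0.005], 0.45)]
scene carton_socket [([0.492, -0.032, 0.005], 0.79)]
scene paper_1_center [([0.354, -0.007, 0.017], 0.59), ([0.461, 0.187, 0.027], 0.44)]
scene camera_focus [([0.582, -0.273, 0.202], 0.53)]
scene camera_lens [([0.636, -0.283, 0.12], 0.71)]
pos [0.454  0.0902 0.1909] head 10.1 turn -89.9 width 0.0611 t 9.27
[-0.1, -0.009, 0.001, 0.0, -6.4, -0.1, -0.009, 0.0, 0.0, -6.4, -0.1, -0.009, -0.001, 0.0, -6.4, -0.1, -0.009, -0.002, 0.0, -6.4, -0.1, -0.009, -0.003, 0.0, -6.4]
[-0.1, -0.008, -0.004, 0.0, -6.4, -0.1, -0.008, -0.005, 0.0, -6.4, -0.1, -0.007, -0.006, 0.0, -6.4, -0.1, -0.007, -0.006, 0.0, -6.4, -0.1, -0.006, -0.007, 0.0, -6.4]
[-0.1, -0.005, -0.008, 0.0, -6.4, -0.1, -0.004, -0.008, 0.0, -6.4, -0.1, -0.003, -0.009, 0.0, -6.4, -0.1, -0.002, -0.009, 0.0, -6.4]
```

View pics/t2c.png

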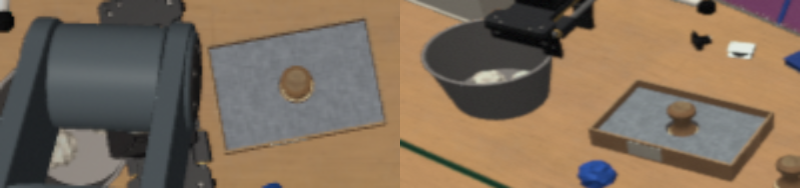

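Both balls are in the bin, as white spots at (487,77) and (520,75). The stamp still stands upright in the carton. I'll turn the gripper so it can later pivot the stamp against the carton wall, since the tool itself can't tilt.

Emit:
servo_tool --rows '[-0.3,-0.009,0.001,0,-6.5,-0.3,-0.009,0,0,-6.5,-0.3,-0.009,-0.001,0,-6.5,-0.3,-0.009,-0.002,0,-6.5,-0.3,-0.009,-0.003,0,-6.5]'

```text
time: 9.68
position: [0.4674, 0.0456, 0.1907]
tool_rot: [0.4, 0.917, -0.0, -0.0]
ft_force: [-0.1, -0.4, 0.1]
grip_width: 0.0568
grip_force: 0.0
```

Emit:
servo_tool --rows '[-0.3,-0.008,-0.004,0,-6.5,-0.3,-0.008,-0.005,0,-6.5,-0.3,-0.007,-0.006,0,-6.5,-0.3,-0.007,-0.006,0,-6.5,-0.3,-0.006,-0.007,0,-6.5]'

```text
time: 10.1
position: [0.4815, 0.0017, 0.1907]
tool_rot: [0.128, 0.992, 0.0, -0.0]
ft_force: [0.1, -0.2, 0.1]
grip_width: 0.0569
grip_force: 0.0
```

Emit:
servo_tool --rows '[-0.3,-0.005,-0.008,0.02,-6.5,-0.3,-0.004,-0.008,0.02,-6.5,-0.3,-0.003,-0.009,0.02,-6.5,-0.3,-0.002,-0.009,0.02,-6,-0.3,0,0,0,0]'

```text
time: 10.52
position: [0.4911, -0.0342, 0.1079]
tool_rot: [-0.092, 0.996, 0.001, -0.003]
ft_force: [-0.2, -0.6, -0.8]
grip_width: 0.0565
grip_force: 0.0
```

Run:
```python
from h import *
print(robot.get_obs()['q'])
plan([.493,-.033,.049],100,4,-.3)
```

```text
[-2.96721933e-01  5.37455786e-01  1.86283321e+00 -4.91351511e-04
  7.46899455e-01 -2.05099516e+00]
pos [ 0.4911 -0.0342  0.1079] head 100.5 turn 0.5 width 0.0565 t 10.52
[-0.3, -0.001, 0.0, 0.015, 0.1, -0.3, -0.001, 0.0, 0.015, 0.1, -0.3, -0.001, 0.0, 0.015, 0.1, -0.3, -0.001, 0.0, 0.015, 0.1]
```

Emit:
servo_tool --rows '[-0.3,-0.002,0.001,0.02,0,-0.3,0,0,0.02,0,-0.3,0,0,0.019,0,-0.3,0,0,0,0,0.8,0,0,0,0]' --newtons 8

```text
time: 10.93
position: [0.4937, -0.0318, 0.0519]
tool_rot: [-0.091, 0.996, 0.0, -0.001]
ft_force: [0.4, 0.1, -0.1]
grip_width: 0.0536
grip_force: 0.0
```

Emit:
servo_tool --rows '[0.8,0,0,0,0,0.8,0,0,0,0,0.8,0,0,0,0,0.8,0,0,-0.013,0,0.8,0,0,-0.014,0]'

```text
time: 11.35
position: [0.4936, -0.0324, 0.0794]
tool_rot: [-0.091, 0.996, 0.0, -0.001]
ft_force: [0.4, 0.1, -1.1]
grip_width: 0.0339
grip_force: 8.0
```

Run:
```python
from h import *
o=robot.get_obs();print(np.round(o['position'],4),o['grip_width'],o['grip_force'])
a=[]
for n in ['top','scene']:
    c=robot.camera(n);Pm=P(c);a.append(c['pixels'][:,:,::-1])
    for q in ['stamp_center','stamp_die']:
        print(n,q,[(np.round(r['at'],3).tolist(),round(r['score'],2)) for r in robot.place_of(c,q)[:4]])
```

```text
[ 0.4936 -0.0324  0.0794] 0.03390583551476419 7.995947950184927
top stamp_center [([0.472, -0.199, 0.032], 0.48), ([0.35, -0.165, 0.04], 0.44), ([0.396, -0.251, 0.002], 0.29), ([0.639, -0.284, 0.117], 0.25)]
top stamp_die [([0.351, -0.164, -0.001], 0.55), ([0.47, -0.203, 0.002], 0.44)]
scene stamp_center [([0.472, -0.206, 0.038], 0.7), ([0.497, -0.033, 0.065], 0.59)]
scene stamp_die [([0.495, -0.035, 0.025], 0.87), ([0.352, -0.163, 0.0], 0.77), ([0.472, -0.198, -0.005], 0.72), ([0.433, 0.238, 0.025], 0.57)]
```

Emit:
servo_tool --rows '[0.8,0,0,0.013,0,0.8,0,0,0.013,0,0.8,0,0,0,0,-0.1,0,0,0,0,-0.1,0,0,0,0]'

```text
time: 12.07
position: [0.4936, -0.0324, 0.0526]
tool_rot: [-0.091, 0.996, 0.0, -0.001]
ft_force: [-0.7, -0.5, 0.6]
grip_width: 0.041
grip_force: 0.0
```

Emit:
servo_tool --rows '[-0.1,0,0,0.006,0,-0.1,0,0,0,0,0.8,0,0,0,0,0.8,0,0,0,0,0.8,0,0,0,0]'

```text
time: 12.48
position: [0.4942, -0.0325, 0.047]
tool_rot: [-0.091, 0.996, -0.0, 0.0]
ft_force: [0.3, -0.5, 1.0]
grip_width: 0.035
grip_force: 0.4
```

Emit:
servo_tool --rows '[0.8,0,0,-0.009,0,0.8,0,0,-0.009,0,0.8,0,0,-0.009,0,0.8,0,0,0,0,0.8,0,0,0,0]'

```text
time: 12.9
position: [0.4949, -0.0328, 0.0751]
tool_rot: [-0.091, 0.996, -0.0, 0.001]
ft_force: [0.3, 0.2, -1.4]
grip_width: 0.0338
grip_force: 8.0
```

Run:
```python
from h import *
c=robot.camera('scene')
for q in ['stamp_center','stamp_die']:
        print(q,[(np.round(r['at'],3).tolist(),round(r['score'],2)) for r in robot.place_of(c,q)[:4]])
cv2.imwrite('pics/s3.png',cv2.resize(c['pixels'][210:310,240:380,::-1],None,fx=5,fy=5,interpolation=cv2.INTER_CUBIC))
```

```text
stamp_center [([0.351, -0.161, 0.039], 0.91), ([0.496, -0.032, 0.069], 0.63), ([0.636, -0.283, 0.116], 0.62), ([0.471, -0.206, 0.04], 0.6)]
stamp_die [([0.475, -0.198, -0.004], 0.88), ([0.35, -0.165, 0.0], 0.76), ([0.493, -0.037, 0.032], 0.59), ([0.464, 0.189, 0.028], 0.59)]
```

View pics/s3.png

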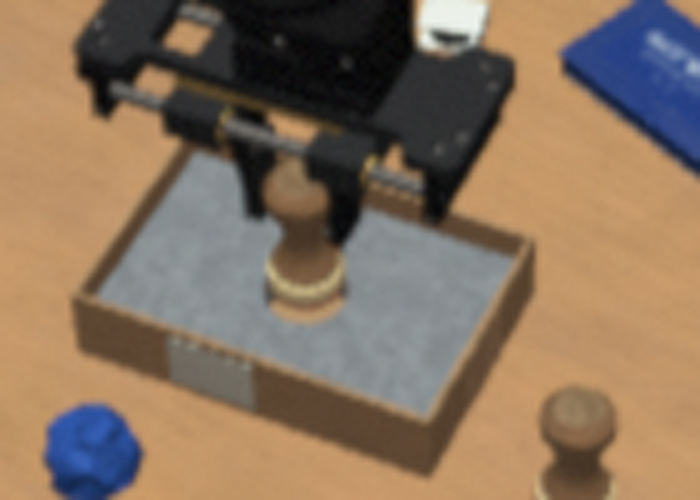

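The stamp is held upright with its foot just above the insert, at crop pixel (305,300). Next I'll pivot it against the robot-side wall.

Emit:
servo_tool --rows '[0.8,0.02,0,0,0,0.8,0.018,0,0,0,0.8,0.007,0,0,0,0.8,0.007,0,0,0,0.8,0.007,0,0,0]'

```text
time: 13.47
position: [0.437, -0.0437, 0.074]
tool_rot: [-0.091, 0.996, -0.0, 0.001]
ft_force: [1.1, 1.1, -0.1]
grip_width: 0.0338
grip_force: 8.0
```

Emit:
servo_tool --rows '[0.8,0.006,0,0,0,0.8,0.006,0,0,0,0.8,0,0,0,0]'

```text
time: 13.72
position: [0.4236, -0.0456, 0.0739]
tool_rot: [-0.091, 0.996, 0.0, -0.0]
ft_force: [0.1, 1.1, -0.7]
grip_width: 0.0341
grip_force: 8.0
```

Run:
```python
from h import *
c=robot.camera('scene')
for q in ['stamp_center','stamp_die']:
        print(q,[(np.round(r['at'],3).tolist(),round(r['score'],2)) for r in robot.place_of(c,q)[:4]])
cv2.imwrite('pics/s4.png',cv2.resize(c['pixels'][210:310,220:360,::-1],None,fx=5,fy=5,interpolation=cv2.INTER_CUBIC))
```

```text
stamp_center [([0.349, -0.163, 0.036], 0.84), ([0.435, -0.044, 0.069], 0.75), ([0.469, -0.204, 0.038], 0.73)]
stamp_die [([0.472, -0.2, -0.004], 0.76), ([0.352, -0.165, 0.001], 0.63), ([0.493, -0.033, 0.006], 0.57), ([0.457, -0.039, 0.042], 0.43)]
```

View pics/s4.png

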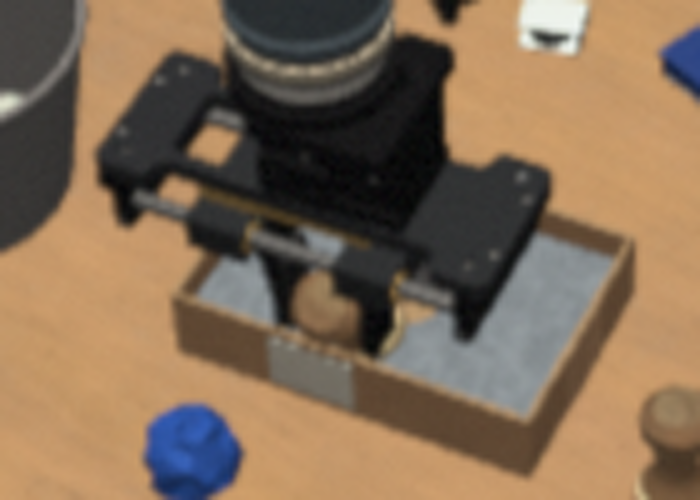

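The stamp now leans in the grip, with the knob at crop pixel (325,300) and the foot swung away at (400,320). It's about 33–35°. I'll tighten the grip and lift out.

Emit:
servo_tool --rows '[0.8,0,0,0,0,0.8,0,0,-0.01,0,0.8,0,0,-0.03,0,0.8,0,0,-0.04,0,0.8,0,0,-0.04,0]' --newtons 25

```text
time: 14.28
position: [0.423, -0.0449, 0.1945]
tool_rot: [-0.091, 0.996, 0.001, -0.002]
ft_force: [1.1, -0.1, -1.5]
grip_width: 0.0337
grip_force: 25.0
```

Run:
```python
from h import *
o=robot.get_obs();M=R.from_quat(o['tool_rot']).as_matrix()
for n in ['scene','top','wrist']:
    c=robot.camera(n)
    for q in ['stamp_center','stamp_die']:
        for r in robot.place_of(c,q)[:6]:
            v=M.T@(np.array(r['at'])-o['position'])
            if np.linalg.norm(v)<.12: print(n,q,np.round(v,4),round(r['score'],2))
print(o['grip_width'],o['grip_force'])
plan([.52,-.262,.2335],79.6,8,.8)
```

```text
scene stamp_center [-0.0146 -0.0018  0.0028] 0.61
scene stamp_die [-0.0347 -0.0028  0.0312] 0.77
0.033703793788314056 24.984588974402868
pos [ 0.4232 -0.0451  0.1924] head 100.5 turn 20.9 width 0.0336 t 14.73
[0.8, -0.007, -0.029, -0.005, 2.6, 0.8, -0.008, -0.029, -0.005, 2.6, 0.8, -0.01, -0.028, -0.005, 2.6, 0.8, -0.011, -0.028, -0.005, 2.6, 0.8, -0.012, -0.027, -0.005, 2.6]
[0.8, -0.013, -0.027, -0.005, 2.6, 0.8, -0.014, -0.026, -0.005, 2.6, 0.8, -0.016, -0.025, -0.005, 2.6]
```

Emit:
servo_tool --rows '[0.8,-0.007,-0.029,-0.005,2.6,0.8,-0.008,-0.029,-0.005,2.6,0.8,-0.01,-0.028,-0.005,2.6,0.8,-0.011,-0.028,-0.005,2.6,0.8,-0.012,-0.027,-0.005,2.6]'

```text
time: 15.15
position: [0.4851, -0.1828, 0.2176]
tool_rot: [0.023, 1.0, 0.001, -0.001]
ft_force: [0.6, 0.2, -2.2]
grip_width: 0.0338
grip_force: 25.0
```

Emit:
servo_tool --rows '[0.8,-0.013,-0.027,-0.005,2.6,0.8,-0.014,-0.026,-0.005,2.6,0.8,-0.016,-0.025,-0.005,2.7,0.8,0,0,0,0,0.8,0,0,0,0]'

```text
time: 15.57
position: [0.5211, -0.2647, 0.2322]
tool_rot: [0.092, 0.996, 0.001, -0.001]
ft_force: [0.7, 0.5, -1.0]
grip_width: 0.0338
grip_force: 25.0
```

```bash
cat > m.py <<'E'
from h import *
S=[]
for n in ['scene','top','scene','top','wrist','scene']:
    o=robot.get_obs();M=R.from_quat(o['tool_rot']).as_matrix();c=robot.camera(n)
    for q in ['stamp_center','stamp_die','camera_focus','camera_lens']:
        for r in robot.place_of(c,q)[:6]:
            v=M.T@(np.array(r['at'])-o['position'])
            if q[0]=='s' and np.linalg.norm(v)<.1: print(n,q,'tool',np.round(v,4),round(r['score'],2))
            if q[0]=='c' and abs(r['at'][1]+.28)<.03 and abs(r['at'][0]-.61)<.05: print(n,q,np.round(r['at'],4),round(r['score'],2))
die=np.array(o['position'])+M@[-.0347,-.001,.0312]
print('die est',die.round(4))
a=np.array([-.564,.1035,.819]);print('rem in tool',(M.T@(np.array([.582,-.273,.200])-die)).round(4),'pos',np.round(o['position'],4),o['time'])
cv2.imwrite('pics/s5.png',cv2.resize(c['pixels'][180:300,340:480,::-1],None,fx=5,fy=5,interpolation=cv2.INTER_CUBIC))
plan(np.array(o['position'])+[0,0,0],79.6,1,.8)
E
python3 m.py
```

```text
scene stamp_center tool [-0.0126  0.002   0.0041] 0.76
scene stamp_die tool [-0.0345 -0.0034  0.0325] 0.68
scene camera_focus [ 0.5829 -0.2716  0.2031] 0.74
scene camera_lens [ 0.6367 -0.2824  0.1149] 0.71
top stamp_center tool [-0.0639  0.0021  0.0351] 0.45
top camera_focus [ 0.5838 -0.2718  0.1971] 0.6
top camera_lens [ 0.6409 -0.2859  0.1135] 0.68
scene stamp_center tool [-0.012  -0.0004  0.0037] 0.55
scene stamp_die tool [-0.0311 -0.0006  0.0334] 0.79
scene camera_focus [ 0.5827 -0.2734  0.2019] 0.54
scene camera_lens [ 0.6366 -0.2851  0.1172] 0.55
top camera_focus [ 0.5847 -0.2721  0.2002] 0.5
top camera_lens [ 0.6394 -0.2852  0.1138] 0.55
wrist camera_focus [ 0.5832 -0.2752  0.1962] 0.91
wrist camera_lens [ 0.6425 -0.2786  0.1172] 0.64
scene stamp_center tool [-0.0136  0.0015  0.005 ] 0.65
scene stamp_center tool [-0.0629  0.005   0.0295] 0.63
scene stamp_die tool [-0.0334 -0.0014  0.0327] 0.53
scene camera_focus [ 0.5823 -0.2727  0.2025] 0.7
scene camera_lens [ 0.6364 -0.2832  0.1153] 0.71
die est [ 0.555  -0.2707  0.2027]
rem in tool [-0.0269  0.0026  0.0027] pos [ 0.5211 -0.2634  0.2339] 16.8167
pos [ 0.5211 -0.2634  0.2339] head 79.6 turn -0.0 width 0.0334 t 17.07
[0.8, 0.0, -0.0, 0.0, -0.0]
```

View pics/s5.png

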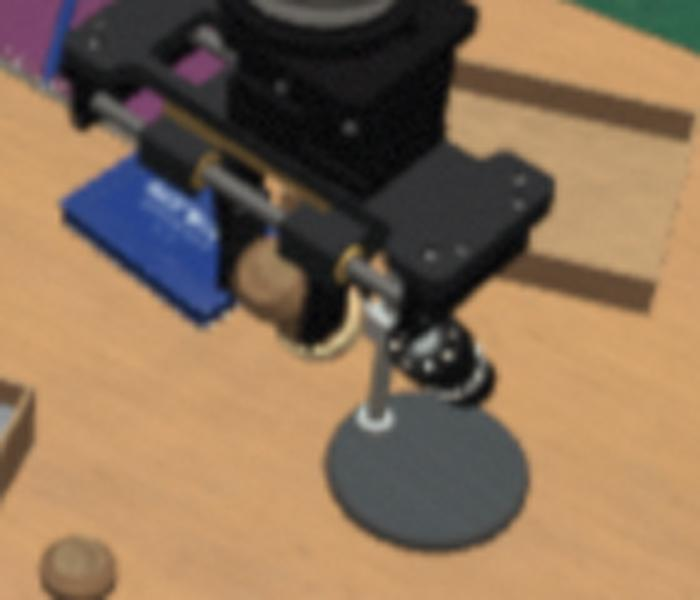

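The view shows the tilted stamp with its foot at (330,335), facing the lens at (430,345). The sight line looks right and about 28 mm remains, so I'll close it slowly.

Emit:
servo_tool --rows '[0.8,-0.008,0.001,0.001,0,0.8,-0.008,0.001,0.001,0,0.8,-0.007,0,0,0,0.8,-0.005,0,0,0,0.8,0,0,0,0]'

```text
time: 17.48
position: [0.5506, -0.2669, 0.2318]
tool_rot: [0.091, 0.996, -0.0, 0.001]
ft_force: [0.6, -0.3, -0.9]
grip_width: 0.0339
grip_force: 25.0
```

```bash
sed -i 's/.0347,-.001,.0312/.034,-.0015,.032/;s/\.582,-.273,.200\]/.583,-.2725,.2]/' m.py; python3 m.py | grep -v lens
```

```text
scene stamp_center tool [-0.01    0.001   0.0019] 0.5
scene stamp_die tool [-0.0321 -0.0022  0.0327] 0.55
scene camera_focus [ 0.5815 -0.2713  0.2009] 0.68
scene stamp_center tool [-0.0136  0.001   0.005 ] 0.75
scene stamp_die tool [-0.0333 -0.0034  0.0295] 0.53
scene camera_focus [ 0.5836 -0.2719  0.1995] 0.87
scene stamp_center tool [-0.0132  0.0005  0.0048] 0.78
scene stamp_die tool [-0.0344 -0.0042  0.0326] 0.6
scene camera_focus [ 0.5823 -0.2715  0.2028] 0.63
die est [ 0.5822 -0.2741  0.1999]
rem in tool [-0.0005  0.0017 -0.0001] pos [ 0.549  -0.2665  0.2319] 18.7333
pos [ 0.549  -0.2665  0.2319] head 79.6 turn -0.0 width 0.0338 t 18.98
[0.8, 0.0, 0.0, 0.0, -0.0]
```

View pics/s5.png

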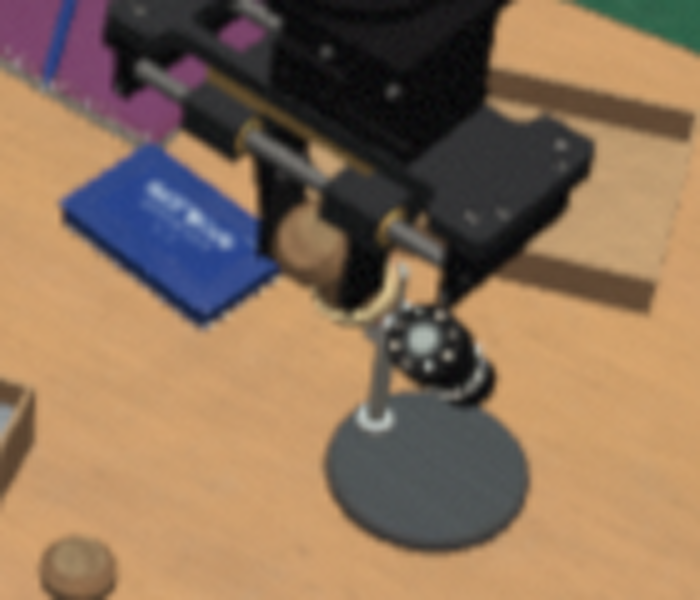

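The stamp's foot at (365,300) faces the lens at (425,340). The estimated offset is about 2 mm and the lean about 34°. I'll nudge it, let it settle, and hand in.

Emit:
servo_tool --rows '[0.8,0,0.002,0,0,0.8,0,0,0,0,0.8,0,0,0,0,0.8,0,0,0,0,0.8,0,0,0,0]'

```text
time: 19.4
position: [0.5494, -0.2645, 0.2319]
tool_rot: [0.091, 0.996, -0.0, 0.0]
ft_force: [0.0, -0.8, -0.5]
grip_width: 0.0338
grip_force: 25.0
```

```bash
python3 -c "
from rig import robot
print(robot.hand_in())"
```

```text
the job is handed in; nothing more can be done
None
```

I handed the job in at about 19 s, with both paper balls in the bin and the stamp held still at the camera's focus point, within about 2 mm and leaning about 34° by my own camera estimates; the hand-in gave no verdict.

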